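# Start the warming plate and check the casting

### The job

Start the warming plate: turn the isolator lever clockwise fully home, which frees the selector, then turn the selector clockwise until its pointer stands at the middle of its three ribs. Next pick up the infrared thermometer by its barrel and hold it steady for about two seconds, its lens about 10 cm from the bronze vase and aimed at the middle of the vase's widest part. Then gently stand it upright on the table again and let go, leaving the vase on its plate and the other things undisturbed.

Things in the scene. Friction and masses are not known exactly. Their poses are not given: they have to be found in the camera images.
- isolator_grip (a point): Isolator: black lever handle on the box's left steel cam disc. Point on its vertical turning axis at gripping height, 94 mm above the table (handle top 110, disc top 67 mm; disc radius 70). Own x: the way the lever points; 16 mm wide, from 22 mm behind the axis to 65 mm ahead, round end 22 mm across. Grip it across its width at the axis, from above.
- selector_grip (a point): Selector: shorter black bar knob (14 mm wide, 46 long) on the box's right steel disc. Point on its vertical turning axis at gripping height, 94 mm above the table (bar top 110, disc top 67; skirt of radius 23 mm up to 76). Own x: the way its pointer line points. Three raised ribs on the box beside the disc mark its rest, middle and end positions.
- isolator (a joint): Turn of the isolator (rad), growing clockwise seen from above: 0 is off (lever points almost to the box's left), the stop at 1.309 (75 degrees) is home (lever points to the box's far side). Steady friction of about 0.12 N m; stays where it is left.
- selector (a joint): Turn of the selector (rad), growing clockwise seen from above: 0 first rib, 0.698 (40 degrees) middle rib, 1.396 last rib and stop. Friction about 0.10 N m, stays where left. Disc rims interlock: it is blocked (0.06 rad of play) until the isolator is within about 0.1 rad of home, and once turned it keeps the isolator from turning back.
- switchbox: Fixed grey steel box, 180 (x) by 300 (y) by 60 mm high, carrying both discs on its top: the isolator's axis 60 mm to +y of its middle, the selector's 60 mm to -y. Origin under its centre on the table, its front faces own -x, towards the robot.
- thermometer: Loose pistol-shaped infrared thermometer, about 0.3 kg, standing on its flat foot (74 by 52 by 20 mm). Origin under the foot's centre; own x: the way the lens looks; z up. Handle 34 by 28 mm above the foot; barrel on top 36 mm wide, from 55 mm behind to 50 mm ahead of the origin and 115 to 159 mm above the underside; lens nose 10 mm long, radius 15.
- thermometer_grip (a point): Middle of the thermometer's barrel, 137 mm above its underside: take it here from above across the 36 mm width (own y axis). Axes as the thermometer's.
- thermometer_lens (a point): Centre of the thermometer's lens, 60 mm ahead of the grip point at the same height. Own x axis: the line of sight.
- vase: Dark bronze vase casting, 275 mm tall, heavy (2.5 kg), standing free on the warming plate; leave it there. Origin under its foot's centre, z up.
- vase_belly (a point): Point on the vase's vertical axis at its widest part, 200 mm above its foot, 240 mm above the table; the belly's radius there is 46 mm. It is round: any side will do.
- hotplate: Fixed warming plate, 170 by 170 by 40 mm high, origin under its centre.
- jar: Bystander: closed jar, radius 36 mm, 85 mm tall, origin under its centre.
- tin: Bystander: tin can, radius 42 mm, 110 mm tall, origin under its centre.
- bottle: Bystander: amber bottle, radius 32 mm, 190 mm tall, origin under its centre.
- firebrick: Bystander: fire brick, 220 (own x) by 110 by 60 mm high, origin under its centre.
- bowl: Bystander: steel bowl, radius 60 mm, 50 mm tall, origin under its centre.
- brush: Bystander: brush lying on the table, 200 mm along own x, 20 mm thick, origin under its middle.
- hammer: Bystander: hammer lying on the table, 260 mm along own x, 26 mm thick, origin under its middle.

How it is judged (in metres and radians):
On the way, in this order (a step that is already met when the one before it is completed fails the run):
1. the isolator is turned home (within 0.12 rad of its stop) (value of joint isolator above 1.19 rad), for 0.2 s.
2. the selector stands at the middle rib (0.55 to 0.85 rad) with the isolator home (value of joint isolator above 1.19 rad and value of joint selector between 0.55 and 0.85 rad), for 0.2 s.
3. the held thermometer, slower than 0.03 m/s, has the vase's belly point 95 to 200 mm ahead of its lens and within 18 mm of its line of sight sideways and up or down, for 1 s (contact force between the fingers and thermometer above 1 N and linear speed of thermometer below 0.03 m/s and x of vase_belly in the frame of thermometer_lens between 0.095 and 0.2 m and y of vase_belly in the frame of thermometer_lens between -0.018 and 0.018 m and z of vase_belly in the frame of thermometer_lens between -0.018 and 0.018 m), for 1 s.
At the end, for the whole second after the job is handed in: The isolator is within 0.12 rad of its home stop, the selector between 0.55 and 0.85 rad (middle rib), the thermometer stands upright (within 0.1 rad) and at rest on the table, and the vase stands at rest on the warming plate (all of step 2 and height (world z) of thermometer below 0.006 m and angle between each of thermometer, vase's own z axis and vertical below 0.1 rad and linear speed of each of thermometer, vase below 0.02 m/s and z of vase in the frame of hotplate above 0.035 m); the robot touches nothing.
It fails at once if the thermometer is dropped: it moves faster than 0.5 m/s out of the fingers (linear speed of thermometer above 0.5 m/s and contact force between the fingers and thermometer below 0.2 N).
It fails at once if the vase is moved by more than 20 mm (distance of vase from where it was at the start of the episode above 0.02 m).
It fails at once if a bystander is moved by more than 30 mm (distance of any of jar, tin, bottle, firebrick, bowl, brush, hammer from where it was at the start of the episode above 0.03 m).
It also fails if it takes over 61 s, if anything falls off the work surface, if the arm or the gripper's body presses on something with over 40 N, if the wrist force passes 120 N, or if a joint passes its speed limit or range.

### The arm

A 7-joint arm with a two-finger parallel gripper is mounted at the origin on the work surface. World frame = base frame: x ahead of the robot, y to its left, z up, the work surface at z = 0. Lengths are in m, angles in degrees, forces in N, time in s.
With the tool pointing down it reaches from about 0.425 to 0.875 m from the base axis. Payload 4.7 kg.
Tool frame: the origin (TCP) lies between the finger pads; the fingertips stand env.tip_reach ahead of it and the grasp point (between the pads) lies 2 mm behind it (env.tip_reach is the distance from the TCP to the fingertips, in m); z points along the fingers, y is the line along which they close (so a half turn about z gives the same grasp; the last joint's range is limited). The gripper opens to 87 mm and grips with 3 to 60 N. Pads are 19 mm wide; open, the fingers measure 117 mm over their backs; the gripper's body (75 mm by 190 mm) begins 51 mm behind the grasp point.
Start: joints at [-63.535, 18.392, -4.016, 83.108, 1.295, 78.541, -3.26], TCP at [0.281, 0.586, 0.213] pointing down, gripper open.
Joint ranges: [-163.93, 163.93], [-17.29, 119.83], [-79.2, 71.16], [3.27, 140.29], [-89.18, 269.18], [5.43, 117.66], [-154.24, 154.24]. Speed limits (degrees/s): [147.25, 147.25, 180, 180, 180, 180, 180].

### API

Orientations are given as [roll, pitch, yaw] about the fixed x, y, z axes, in that order (R = Rz(yaw) Ry(pitch) Rx(roll)).
In Python, from cell import env, read_camera, get_obs gives the robot as it stands (env), with the cameras as plain functions and the readings as plain functions.
- The arm moves only by the shell command python3 steer.py 'ROWS' [FORCE]. ROWS is rows parted by semicolons, their numbers by spaces, 1 to 8 of them, each of 5 numbers: dx, dy, dz in m, then a turn about the tool's z in degrees, then the finger opening in m; each row is the pose to reach, as a shift and turn from the pose commanded when the command began, along the tool's axes at that moment; what a row does not reach only later rows make up. A row lasts 1/12 s, in which the tool goes at most 0.0417 m and 7.16 degrees, less where a joint would pass 70% of its speed; a pose out of reach is approached as far as the arm can. The fingers move at their own pace and stop on an object; FORCE is the grip in N (left out, the last holds). Time passes only in rows, so rows that do not move let the fingers close. It prints the time, the measured TCP pose, the force, the opening and the grip force at its end.
- get_obs(): the state, without advancing time (a new reading comes with each control period).
- read_camera(name): name is "scene" or "side" or "wrist"; returns a dict with "color" (400x640x3 uint8, blue, green, red), "fx", "fy", "cx", "cy" (pixels), "world_from_camera" (4x4, takes a point from camera to world coordinates). Camera axes: x right, y down, z forward; pixel columns grow to the right and rows downward; lengths in m; the calibration is good to about 2 mm. The wrist camera is an equidistant fisheye: a pixel r from the principal point sees the ray r / f radians off the axis. A picture is of the moment at which its call begins. There is no depth.
- env.sign_off(): hands the job in; it is judged then, once.
The state is a dict: "time_s": time; "qpos": joint angles; "joint_velocities": joint speeds; "effort": joint torques, N m; "tool_pos": TCP position; "tool_rot": TCP orientation; "force": force on the tool from outside, world axes, zero at the start; "wrist_torque": the same for the moment, N m; "grip_width": finger opening in m; "grasp_force": force on a finger pad.
Only numpy, scipy, OpenCV 4.12 (cv2) and the standard library are available. Lean on these libraries where they do the work, as an engineer would, in place of code of your own. Each camera call takes 0.05 s, during which the arm holds its last target. There are 200 camera calls.

## Working session

There is one attempt and no reset: what is moved stays moved. The work goes in short steps, Python scripts to look and compute and a shell command to move; the robot and the scene stay as the last step left them, time stands still between calls to the robot, and variables do not carry over. Pictures are saved under pics/ and viewed, at most 12 in all, crops included, and the job is handed in when it is done.

```bash
ls; mkdir -p pics
python3 - <<'E'
from cell import env, read_camera, get_obs
import cv2,numpy as np
o=get_obs();print(o['time_s'],o['tool_pos'],o['tool_rot'],o['grip_width'],env.tip_reach)
for n in ['scene','side']:
    c=read_camera(n);cv2.imwrite(f'pics/{n}0.png',c['color'])
    np.savez(f'{n}.npz',**{k:c[k] for k in c})
    print(n,c['fx'],c['cx'],c['cy'],np.round(c['world_from_camera'],3).tolist())
E
```

```text
cell.py
pics
steer.py
0.0 [0.2812614  0.58535803 0.21189319] [-1.79891865e+02  7.24999763e-03  1.54343673e+02] 0.08701953360705654 0.017
scene 375.96990452133747 321.0355006987554 202.99316715308706 [[-0.884, 0.398, -0.245, 0.846], [0.467, 0.738, -0.486, 0.629], [-0.013, -0.544, -0.839, 1.285], [0.0, 0.0, 0.0, 1.0]]
side 436.5459436077967 314.8094144687364 200.74908716805874 [[0.832, -0.376, 0.408, -0.037], [-0.554, -0.535, 0.638, -0.899], [-0.021, -0.757, -0.653, 1.078], [0.0, 0.0, 0.0, 1.0]]
```

View pics/scene0.png

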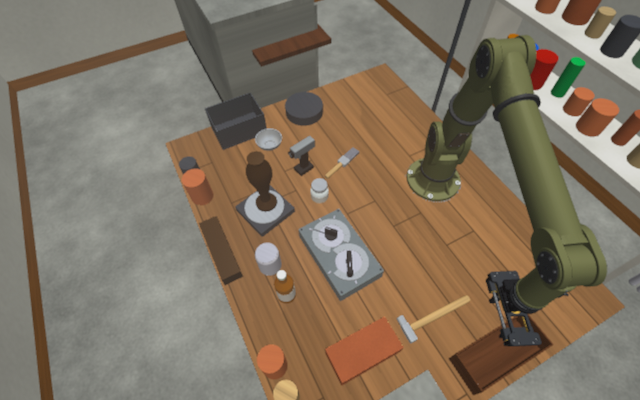

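View pics/side0.png

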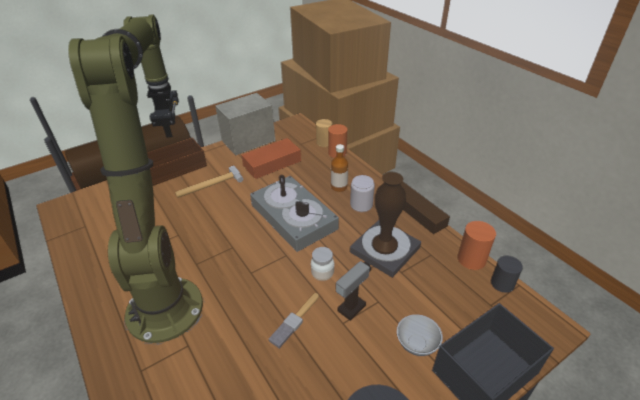

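The scene view shows the box at about (340,255), isolator lever at (350,262), selector at (330,232), thermometer at (302,153) and vase at (262,180). In the side view they are at (283,188), (303,208), (350,290) and (388,215). I'll enlarge both to get precise pixels.

Run:
```python
import cv2
for n,(x,y,w,h) in {'scene':(230,125,160,180),'side':(240,145,200,180)}.items():
    a=cv2.imread(f'pics/{n}0.png')[y:y+h,x:x+w]
    k=3 if n=='scene' else 3
    a=cv2.resize(a,None,fx=k,fy=k,interpolation=cv2.INTER_CUBIC)
    for i in range(0,w,20):
        cv2.putText(a,str(x+i),(i*k,8),0,.3,(0,255,255),1);cv2.line(a,(i*k,10),(i*k,h*k),(0,255,255) if 0 else (90,160,160),1) if i%40==0 else None
    for j in range(0,h,20): cv2.putText(a,str(y+j),(0,j*k+4),0,.3,(0,255,255),1)
    cv2.imwrite(f'pics/{n}0c.png',a)
```

```text
(no output)
```

View pics/scene0c.png

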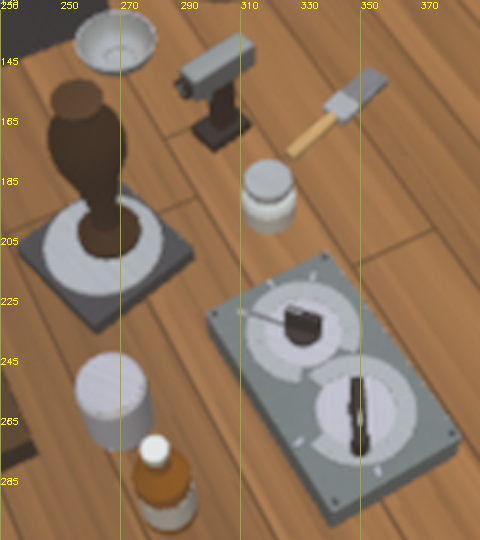

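View pics/side0c.png

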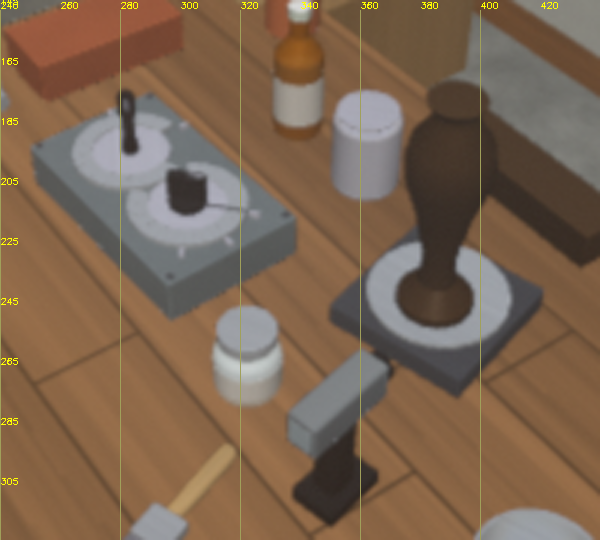

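The crops give usable corners for box top, barrel, foot and vase; I'll fit the poses to both views using the known sizes.

```bash
cat > h.py <<'E'
import numpy as np
from scipy.optimize import least_squares
C={n:dict(np.load(n+'.npz')) for n in ['scene','side']}
OFF={'scene':(230,125),'side':(240,145)}
def px(n,p): return np.array(p,float)/3+OFF[n]
def proj(n,P):
    c=C[n];M=np.linalg.inv(c['world_from_camera']);q=M[:3,:3]@np.asarray(P)+M[:3,3]
    return np.array([c['fx']*q[0]/q[2]+c['cx'],c['fy']*q[1]/q[2]+c['cy']])
def onz(n,p,z):
    c=C[n];u=px(n,p);d=c['world_from_camera'][:3,:3]@[(u[0]-c['cx'])/c['fx'],(u[1]-c['cy'])/c['fy'],1];o=c['world_from_camera'][:3,3]
    return o+d*(z-o[2])/d[2]
def T(v,p):
    c,s=np.cos(v[2]),np.sin(v[2]);return np.array([v[0]+c*p[0]-s*p[1],v[1]+s*p[0]+c*p[1],p[2]])
def fit(obs,v0):
    f=lambda v:np.concatenate([proj(n,T(v,m))-px(n,p) for n,p,m in obs])
    r=least_squares(f,v0,loss='soft_l1');return r.x,np.round(f(r.x).reshape(-1,2),1)
E
cat > m.py <<'E'
from h import *
for n,p in [('scene',(332,390)),('side',(155,190))]: print('boxc',onz(n,p,.06))
a,b,z=.09,.15,.06
obs=[('scene',(207,315),(a,-b,z)),('scene',(325,255),(-a,-b,z)),('scene',(460,447),(-a,b,z)),('scene',(330,510),(a,b,z)),
('side',(33,150),(-a,b,z)),('side',(150,93),(a,b,z)),('side',(297,218),(a,-b,z)),('side',(170,283),(-a,-b,z))]
v,r=fit(obs,[onz('scene',(332,390),.06)[0],onz('scene',(332,390),.06)[1],0]);print('box',v,np.degrees(v[2]),r.tolist())
iso=T(v,(0,.06,.094));sel=T(v,(0,-.06,.094));print('iso',iso,'sel',sel)
for n,pts in {'scene':[(240,313),(270,283),(313,275)],'side':[(255,212),(229,241),(181,252)]}.items():
    for p in pts:
        q=onz(n,p,.067);print(n,'rib/pointer ang',np.degrees(np.arctan2(*(q-sel)[1::-1])), np.hypot(*(q-sel)[:2]))
for n,p in [('scene',(358,452)),('scene',(357,382)),('side',(125,95)),('side',(130,150))]:
    q=onz(n,p,.11);print(n,'lever end',q-iso,np.degrees(np.arctan2(*(q-iso)[1::-1])))
q=onz('scene',(215,65),.159)
obs=[('scene',(178,72),(.05,None,.159)),]
w=.018;
obs=[('scene',(178,72),(.05,-w,.159)),('scene',(192,93),(.05,w,.159)),('scene',(240,35),(-.055,-w,.159)),('scene',(254,48),(-.055,w,.159)),
('side',(362,350),(.05,w,.159)),('side',(388,362),(.05,-w,.159)),('side',(288,416),(-.055,w,.159)),('side',(315,430),(-.055,-w,.159)),('side',(315,457),(-.055,-w,.115)),
('side',(332,525),(-.037,-.026,0)),('side',(293,495),(-.037,.026,0)),('side',(378,482),(.037,-.026,0)),('scene',(215,152),(.037,.026,0)),('scene',(250,127),(-.037,.026,0))]
for y0 in (0,1.57,3.14,-1.57):
    t,r=fit(obs,[q[0],q[1],y0]);print('therm',t,np.degrees(t[2]),np.abs(r).max(),r.tolist())
for n,p,z in [('scene',(88,140),.24),('side',(451,165),.24),('scene',(108,232),.045),('side',(435,300),.045),('scene',(102,243),.04),('side',(438,293),.04)]: print('vase',n,onz(n,p,z))
E
python3 m.py
```

```text
boxc [0.5299334  0.14711647 0.06      ]
boxc [0.50970867 0.10797736 0.06      ]
box [0.52425398 0.12402697 0.04464826] 2.558156988731869 [[-2.0, -1.0], [-0.2, -2.0], [0.4, -3.2], [-0.3, 1.5], [-1.4, -2.2], [0.4, -1.5], [0.2, -1.1], [-1.0, 0.3]]
iso [0.52157597 0.18396717 0.094     ] sel [0.52693198 0.06408676 0.094     ]
scene rib/pointer ang -47.32647469681518 0.07908814412568349
scene rib/pointer ang -89.22279537598774 0.0785834471422762
scene rib/pointer ang -129.41350963614263 0.08191402664727516
side rib/pointer ang -48.961807208219845 0.08019473586838702
side rib/pointer ang -88.5573583255361 0.08291981345165109
side rib/pointer ang -127.193960750126 0.08420829588262584
scene lever end [0.03282192 0.06150053 0.016     ] 61.91181991690923
scene lever end [-0.00885065 -0.01240279  0.016     ] -125.51170868144487
side lever end [0.02153204 0.04326205 0.016     ] 63.53992167663925
side lever end [-0.02631484 -0.04975431  0.016     ] -117.87417379252442
therm [ 0.45746676 -0.30825192  0.22938765] 13.142943985242852 2.9 [[-1.0, -1.0], [-0.0, -2.7], [-1.4, -1.7], [-0.3, -1.1], [-0.9, 
[... 473 characters left out ...]
, [-1.4, -1.7], [-0.3, -1.1], [-0.9, -2.9], [0.7, -0.2], [-1.1, -2.7], [0.3, -0.1], [-0.1, 1.2], [-0.5, 0.8], [-1.3, 0.5], [0.2, -0.8], [-1.4, 1.5], [0.1, 0.8]]
therm [ 0.45746676 -0.30825192  0.22938738] 13.142928772014644 2.9 [[-1.0, -1.0], [-0.0, -2.7], [-1.4, -1.7], [-0.3, -1.1], [-0.9, -2.9], [0.7, -0.2], [-1.1, -2.7], [0.3, -0.1], [-0.1, 1.2], [-0.5, 0.8], [-1.3, 0.5], [0.2, -0.8], [-1.4, 1.5], [0.1, 0.8]]
vase scene [ 0.6705432 -0.1959632  0.24     ]
vase side [ 0.66903248 -0.20506905  0.24      ]
vase scene [ 0.6737691 -0.1959163  0.045    ]
vase side [ 0.67225004 -0.20233376  0.045     ]
vase scene [ 0.68686199 -0.1870926   0.04      ]
vase side [ 0.68516346 -0.19286422  0.04      ]
```

```bash
cat > go.py <<'E'
import sys,numpy as np
from cell import env, read_camera, get_obs
from scipy.spatial.transform import Rotation as R
def to(x,y,z,yaw):
    o=get_obs();M=R.from_euler('xyz',o['tool_rot'],degrees=True).as_matrix()
    d=M.T@(np.array([x,y,z])-o['tool_pos']);t=(o['tool_rot'][2]-yaw+180)%360-180
    print('shift',np.round(d,4),'turn',round(t,2),'rows',round(max(np.linalg.norm(d)/.0417,abs(t)/7.16),1),'t',round(o['time_s'],2),'F',np.round(o['force'],1),'w',round(o['grip_width'],4),'q7',round(o['qpos'][6],1))
if __name__=='__main__': to(*map(float,sys.argv[1:]))
E
python3 - <<'E'
from h import *
for l,n,p,z in [('bottle','scene',(155,440),.19),('bottle','side',(300,8),.19),('tin','scene',(110,380),.11),('tin','side',(368,110),.11),('jar','scene',(268,178),.085),('jar','side',(247,330),.085)]: print(l,onz(n,p,z))
E
python3 go.py .522 .184 .26 77.6
```

```text
bottle [0.75306334 0.16103567 0.19      ]
bottle [0.75496815 0.16038196 0.19      ]
tin [0.76128297 0.035505   0.11      ]
tin [0.76467232 0.0348747  0.11      ]
jar [ 0.46065008 -0.14751269  0.085     ]
jar [ 0.46171003 -0.1526889   0.085     ]
shift [-0.3908 -0.2577 -0.0475] turn 76.75 rows 11.3 t 0.1 F [-0.2  0.4 -0.2] w 0.0871 q7 -3.3
```

```bash
python3 steer.py '-0.391 -0.258 -0.048 76.7 0.06;-0.391 -0.258 -0.048 76.7 0.06;-0.391 -0.258 -0.048 76.7 0.06;-0.391 -0.258 -0.048 76.7 0.06;-0.391 -0.258 -0.048 76.7 0.06;-0.391 -0.258 -0.048 76.7 0.06;-0.391 -0.258 -0.048 76.7 0.06;-0.391 -0.258 -0.048 76.7 0.06'; python3 go.py .522 .184 .26 77.6
```

```text
time_s: 0.77
tool_pos: [0.4523, 0.2994, 0.2469]
tool_rot: [-180.0, -0.0, 96.7]
force: [0.3, 0.3, 0.7]
grip_width: 0.0603
grasp_force: 0.0
shift [-0.1227  0.0557 -0.0131] turn 19.09 rows 3.2 t 0.77 F [0.3 0.3 0.7] w 0.0603 q7 -28.8
```

```bash
python3 steer.py '-0.122 0.056 -0.012 19 0.06;-0.122 0.056 -0.012 19 0.06;-0.122 0.056 -0.012 19 0.06;-0.122 0.056 -0.012 19 0.06;-0.122 0.056 -0.012 19 0.06;-0.122 0.056 -0.012 19 0.06'
cat > wr.py <<'E'
import sys,cv2,numpy as np
from cell import env, read_camera, get_obs
c=read_camera('wrist');np.savez(sys.argv[1]+'.npz',**c);cv2.imwrite(f'pics/{sys.argv[1]}.png',c['color'])
o=get_obs();print(o['tool_pos'],o['tool_rot']);print(c['fx'],c['cx'],c['cy'],np.round(c['world_from_camera'],3).tolist())
E
python3 wr.py w1
```

```text
time_s: 1.27
tool_pos: [0.5222, 0.1872, 0.2586]
tool_rot: [-179.9, -0.0, 78.0]
force: [0.2, 0.9, -0.8]
grip_width: 0.0601
grasp_force: 0.0
[0.52155034 0.18864793 0.25840203] [-1.79921163e+02 -1.84123293e-02  7.81622906e+01]
309.70691628693146 319.057206993961 195.73094151037017 [[0.978, -0.202, -0.053, 0.536], [-0.209, -0.947, -0.243, 0.253], [-0.001, 0.248, -0.969, 0.43], [0.0, 0.0, 0.0, 1.0]]
```

View pics/w1.png

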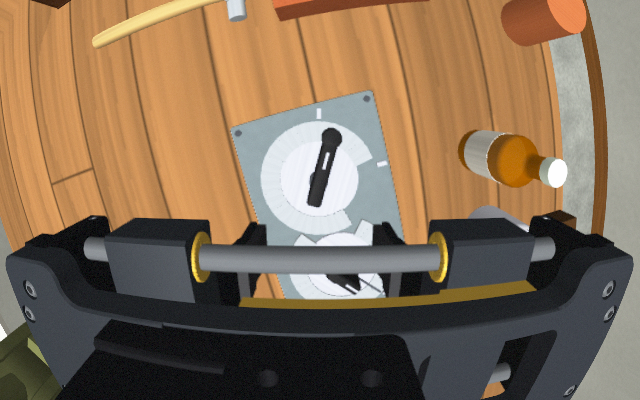

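```bash
cat >> h.py <<'E'
def fish(f,u,z):
    c=dict(np.load(f+'.npz'));d=np.array([u[0]-c['cx'],u[1]-c['cy']],float);r=np.hypot(*d);t=r/c['fx']
    k=np.array([*(np.sin(t)*d/max(r,1e-9)),np.cos(t)]);W=c['world_from_camera'];k=W[:3,:3]@k;o=W[:3,3]
    return o+k*(z-o[2])/k[2]
E
python3 - <<'E'
from h import *
import cv2
for l,u,z in [('cornL',(232,128),.06),('cornR',(372,90),.06),('disc outer left',(261,180),.067),('inner disc',(320,178),.067),('lever tip',(332,127),.11),('lever back',(314,207),.11),('rib',(318,114),.065),('rib2',(382,163),.065)]: print(l,fish('w1',u,z))
# inner disc
im=cv2.imread('pics/w1.png');a=im[95:245,225:415];a=cv2.resize(a,None,fx=4,fy=4,interpolation=cv2.INTER_CUBIC);cv2.imwrite('pics/w1c.png',a)
E
```

```text
cornL [0.42968547 0.26565718 0.06      ]
cornR [0.6040048  0.27399242 0.06      ]
disc outer left [0.45136556 0.19597252 0.067     ]
inner disc [0.52157669 0.18327495 0.067     ]
lever tip [0.54641456 0.241282   0.11      ]
lever back [0.51033377 0.16180384 0.11      ]
rib [0.53509744 0.25798226 0.065     ]
rib2 [0.59842586 0.18565751 0.065     ]
```

View pics/w1c.png

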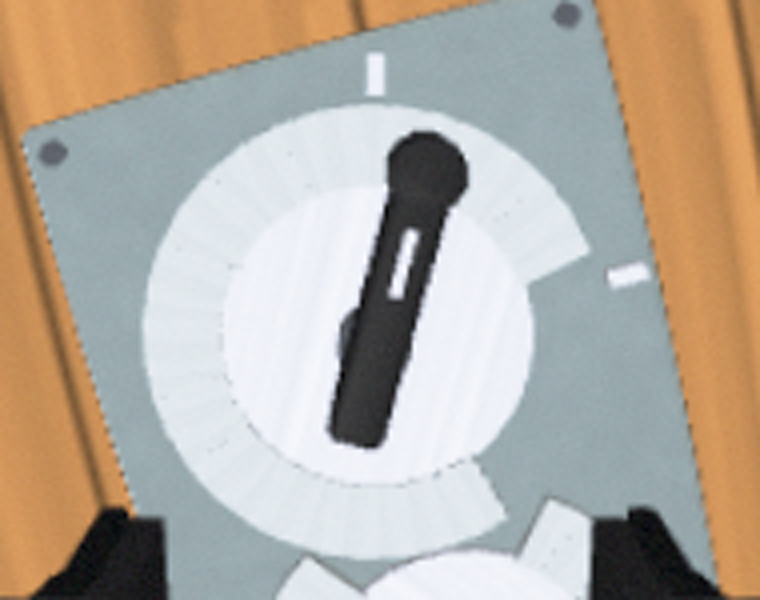

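Wrist view: isolator disc centre at (319.5,179), lever from (314,206) to tip (332,128). So the axis is (0.520, 0.182), the length 87 mm matches, and it points at about 65.6°. The home rib is at about 2.5°.

```bash
python3 go.py .520 .1825 .092 65.6
```

```text
shift [-0.0064 -0.      0.1664] turn 12.56 rows 4.0 t 1.32 F [ 0.1  0.1 -0.6] w 0.0601 q7 -32.8
```

```bash
python3 steer.py '-0.006 0 0.04 7 0.06;-0.006 0 0.08 12.5 0.06;-0.006 0 0.10 12.5 0.06;-0.006 0 0.10 12.5 0.06;-0.006 0 0.10 12.5 0.06'; python3 go.py .520 .1825 .092 65.6; sleep 0.1;python3 go.py .520 .1825 .092 65.6
```

```text
time_s: 1.73
tool_pos: [0.5196, 0.1832, 0.1581]
tool_rot: [-179.9, 0.1, 65.8]
force: [0.4, -0.4, 0.3]
grip_width: 0.0602
grasp_force: 0.0
shift [-0.0004  0.0007  0.0661] turn 0.18 rows 1.6 t 1.73 F [ 0.4 -0.4  0.3] w 0.0602 q7 -43.7
shift [-0.0004  0.0007  0.0661] turn 0.18 rows 1.6 t 1.73 F [ 0.4 -0.4  0.3] w 0.0602 q7 -43.7
```

```bash
python3 steer.py '0 0 0.03 0 0.06;0 0 0.055 0 0.06;0 0 0.066 0 0.06;0 0 0.066 0 0.06;0 0 0.066 0 0;0 0 0.066 0 0;0 0 0.066 0 0;0 0 0.066 0 0' 20; python3 steer.py '0 0 0 0 0;0 0 0 0 0;0 0 0 0 0' 20
```

```text
time_s: 2.4
tool_pos: [0.5223, 0.1819, 0.0946]
tool_rot: [179.9, -0.1, 65.6]
force: [-0.1, -0.2, -0.1]
grip_width: 0.0407
grasp_force: 0.0
time_s: 2.65
tool_pos: [0.5213, 0.1814, 0.0933]
tool_rot: [180.0, -0.0, 65.5]
force: [0.2, -1.1, 0.2]
grip_width: 0.0212
grasp_force: 0.0
```

```bash
python3 steer.py '0 0 0 0 0;0 0 0 0 0;0 0 0 0 0;0 0 0 0 0' 20; python3 steer.py '0 0 0 6 0;0 0 0 12 0;0 0 0 18 0;0 0 0 24 0;0 0 0 30 0;0 0 0 30 0;0 0 0 30 0' 20
```

```text
time_s: 2.98
tool_pos: [0.5198, 0.1821, 0.0931]
tool_rot: [-179.8, 0.0, 65.6]
force: [-5.1, 1.8, 5.2]
grip_width: 0.0156
grasp_force: 19.7
time_s: 3.57
tool_pos: [0.5198, 0.1821, 0.093]
tool_rot: [-179.9, 0.1, 35.6]
force: [-5.5, 1.2, 4.5]
grip_width: 0.0152
grasp_force: 19.9
```

```bash
python3 steer.py '0 0 0 6 0;0 0 0 12 0;0 0 0 18 0;0 0 0 24 0;0 0 0 30 0;0 0 0 32 0;0 0 0 32 0;0 0 0 32 0' 20; python3 -c "
from cell import env, read_camera, get_obs;print(get_obs()['wrist_torque'])"; python3 steer.py '0 0 0 1.5 0;0 0 0 3 0;0 0 0 3 0' 20; python3 -c "
from cell import env, read_camera, get_obs;print(get_obs()['wrist_torque'])"
```

```text
time_s: 4.23
tool_pos: [0.5199, 0.182, 0.0931]
tool_rot: [-180.0, 0.1, 3.6]
force: [-5.4, 1.2, 4.4]
grip_width: 0.0156
grasp_force: 20.0
[ 2.18176013e-01  1.39638566e+00 -9.66459852e-04]
time_s: 4.48
tool_pos: [0.5202, 0.182, 0.093]
tool_rot: [-180.0, 0.1, 0.6]
force: [-5.3, 1.3, 5.9]
grip_width: 0.0158
grasp_force: 20.5
[0.19152834 1.31338085 0.43224113]
```

```bash
python3 steer.py '0 0 0 0 0.05;0 0 0 0 0.05;0 0 0 0 0.05;0 0 0 0 0.05;0 0 -0.04 0 0.05;0 0 -0.08 0 0.05;0 0 -0.12 0 0.05;0 0 -0.14 0 0.05'; python3 steer.py '0 0 0 -60 0.05;0 0 0 -60 0.05;0 0 0 -60 0.05;0 0 0 -60 0.05;0 0 0 -60 0.05;0 0 0 -60 0.05;0 0 0 -60 0.05;0 0 0 -60 0.05'; python3 go.py .525 .062 .25 100
```

```text
time_s: 5.15
tool_pos: [0.5236, 0.1815, 0.2381]
tool_rot: [-179.8, -0.4, 0.5]
force: [1.2, 0.2, -0.9]
grip_width: 0.0493
grasp_force: 0.0
time_s: 5.82
tool_pos: [0.5216, 0.181, 0.2329]
tool_rot: [180.0, -0.0, 58.2]
force: [0.0, -0.7, 0.1]
grip_width: 0.0501
grasp_force: 0.0
shift [-0.0993  0.0657 -0.0171] turn -41.83 rows 5.8 t 5.82 F [ 0.  -0.7  0.1] w 0.0501 q7 -51.5
```

```bash
python3 steer.py '-0.099 0.066 -0.02 -42 0.05;-0.099 0.066 -0.02 -42 0.05;-0.099 0.066 -0.02 -42 0.05;-0.099 0.066 -0.02 -42 0.05;-0.099 0.066 -0.02 -42 0.05;-0.099 0.066 -0.02 -42 0.05;-0.099 0.066 -0.02 -42 0.05;-0.099 0.066 -0.02 -42 0.05'; python3 wr.py w2; python3 -c "
import cv2;a=cv2.imread('pics/w2.png')[70:270,200:460];cv2.imwrite('pics/w2c.png',cv2.resize(a,None,fx=3,fy=3,interpolation=cv2.INTER_CUBIC))"
```

```text
time_s: 6.48
tool_pos: [0.5246, 0.0621, 0.2529]
tool_rot: [180.0, 0.0, 99.6]
force: [1.1, 0.6, -0.4]
grip_width: 0.05
grasp_force: 0.0
[0.52452267 0.06233167 0.2528909 ] [1.79982072e+02 1.04734656e-02 9.96428903e+01]
309.70691628693146 319.057206993961 195.73094151037017 [[0.986, 0.161, 0.042, 0.512], [0.166, -0.955, -0.245, 0.129], [0.0, 0.249, -0.969, 0.424], [0.0, 0.0, 0.0, 1.0]]
```

View pics/w2c.png

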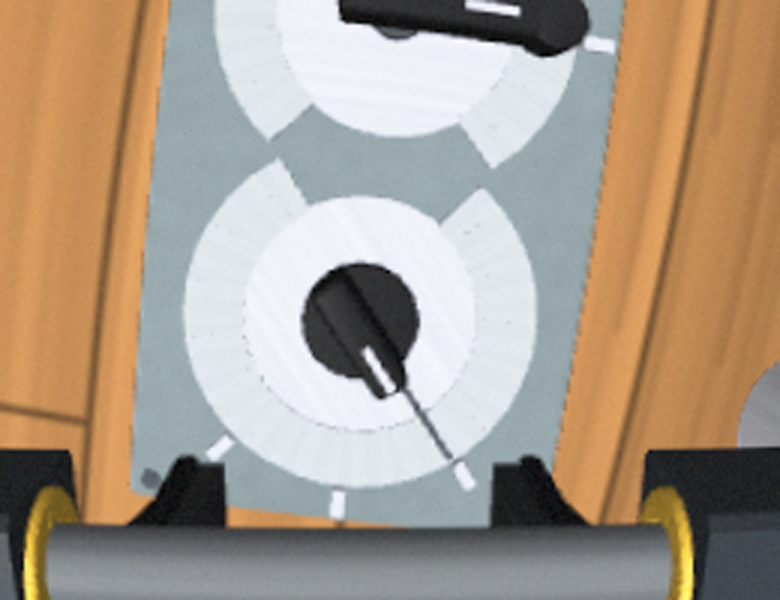

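```bash
python3 - <<'E'
from h import *
g=lambda x,y:(200+x/3,70+y/3)
c=fish('w2',g(360,313),.067);c2=fish('w2',g(360,321),.076);print(c,c2)
for l,p,z in [('p1',(405,392),.068),('p2',(452,460),.068),('r1',(465,475),.063),('r2',(337,505),.063),('r3',(220,446),.063)]:
    q=fish('w2',g(*p),z);print(l,q,np.degrees(np.arctan2(*(q-c)[1::-1])))
a,b=fish('w2',g(320,278),.11),fish('w2',g(395,388),.11);print(np.degrees(np.arctan2(*(b-a)[1::-1])),a,b)
E
python3 go.py .5255 .063 .092 131.5
```

```text
[0.52464833 0.06388585 0.067     ] [0.5248603  0.06245511 0.076     ]
p1 [0.54758816 0.0356053  0.068     ] -50.95268092490104
p2 [0.57172069 0.01051027 0.068     ] -48.59066304610347
r1 [0.57924178 0.00321865 0.063     ] -48.01645399703758
r2 [ 0.52889811 -0.01871065  0.063     ] -87.05459277137946
r3 [ 0.47707703 -0.00115807  0.063     ] -126.18068832221269
-46.69997333600803 [0.50769885 0.08140352 0.11      ] [0.53972889 0.0474141  0.11      ]
shift [0.0005 0.001  0.1609] turn -31.86 rows 4.4 t 6.53 F [ 0.1  1.  -0.2] w 0.0499 q7 1.0
```

Lever stands at the home rib. The selector axis is at (0.525, 0.063), with the pointer at about -47.6° and the middle rib at about -87°.

```bash
python3 steer.py '0 0.0005 0.03 -7 0.05;0 0.0005 0.07 -14 0.05;0 0.0005 0.1 -21 0.05;0 0.0005 0.1 -28 0.05;0 0.0005 0.1 -32.6 0.05;0 0.0005 0.1 -32.6 0.05;0 0.0005 0.1 -32.6 0.05'; python3 go.py .5248 .063 .092 132.4
```

```text
time_s: 7.12
tool_pos: [0.5251, 0.0626, 0.153]
tool_rot: [180.0, 0.0, 132.2]
force: [0.2, -0.3, 1.3]
grip_width: 0.0499
grasp_force: 0.0
shift [0.0005 0.     0.061 ] turn -0.18 rows 1.5 t 7.12 F [ 0.2 -0.3  1.3] w 0.0499 q7 35.2
```

```bash
python3 steer.py '0 0 0.03 0 0.05;0 0 0.055 0 0.05;0 0 0.055 0 0.05;0 0 0.055 0 0;0 0 0.055 0 0;0 0 0.055 0 0;0 0 0.055 0 0;0 0 0.055 0 0' 20; python3 steer.py '0 0 0 0 0;0 0 0 0 0;0 0 0 0 0;0 0 0 0 0' 20;  python3 steer.py '0 0 0 6 0;0 0 0 12 0;0 0 0 18 0;0 0 0 24 0;0 0 0 30 0;0 0 0 36 0;0 0 0 39.5 0;0 0 0 39.5 0' 20
```

```text
time_s: 7.78
tool_pos: [0.5257, 0.0627, 0.0992]
tool_rot: [179.9, 0.0, 132.4]
force: [-0.6, -0.7, 0.4]
grip_width: 0.0248
grasp_force: 0.0
time_s: 8.12
tool_pos: [0.5251, 0.0625, 0.0985]
tool_rot: [180.0, 0.0, 132.4]
force: [-1.0, -1.4, 3.8]
grip_width: 0.013
grasp_force: 20.0
time_s: 8.78
tool_pos: [0.5254, 0.0626, 0.0985]
tool_rot: [179.9, -0.0, 92.9]
force: [-0.3, -0.7, 3.6]
grip_width: 0.0131
grasp_force: 20.0
```

```bash
python3 steer.py '0 0 0 0 0.05;0 0 0 0 0.05;0 0 0 0 0.05;0 0 0 0 0.05;0 0 -0.04 0 0.05;0 0 -0.08 0 0.05;0 0 -0.12 0 0.05;0 0 -0.16 0 0.06'; python3 steer.py '0 0 -0.04 0 0.06;0 0 -0.04 0 0.06;0 0 -0.04 0 0.06'; python3 wr.py w3; python3 go.py .457 -.308 .30 13
```

```text
time_s: 9.45
tool_pos: [0.5243, 0.0623, 0.2595]
tool_rot: [-180.0, -0.0, 93.0]
force: [1.5, 0.7, -0.9]
grip_width: 0.0513
grasp_force: 0.0
time_s: 9.7
tool_pos: [0.5262, 0.0626, 0.3004]
tool_rot: [179.7, -0.1, 93.0]
force: [0.1, -0.0, -0.8]
grip_width: 0.0591
grasp_force: 0.0
[0.52505797 0.0625622  0.29820788] [ 1.79939310e+02 -2.85665381e-02  9.29639135e+01]
309.70691628693146 319.057206993961 195.73094151037017 [[0.999, 0.048, 0.017, 0.521], [0.051, -0.968, -0.246, 0.13], [0.005, 0.247, -0.969, 0.472], [0.0, 0.0, 0.0, 1.0]]
shift [-0.3665 -0.0871 -0.0021] turn 79.96 rows 11.2 t 9.75 F [ 0.3 -0.4 -0.1] w 0.0594 q7 -5.9
```

```bash
python3 steer.py '-0.366 -0.087 0 80 0.07;-0.366 -0.087 0 80 0.07;-0.366 -0.087 0 80 0.07;-0.366 -0.087 0 80 0.07;-0.366 -0.087 0 80 0.07;-0.366 -0.087 0 80 0.07;-0.366 -0.087 0 80 0.07;-0.366 -0.087 0 80 0.07'; python3 go.py .457 -.308 .30 13
```

```text
time_s: 10.42
tool_pos: [0.4629, -0.2665, 0.2961]
tool_rot: [-179.9, 0.1, 35.3]
force: [0.6, 0.0, -1.5]
grip_width: 0.07
grasp_force: 0.0
shift [-0.0288  0.0304 -0.004 ] turn 22.33 rows 3.1 t 10.42 F [ 0.6  0.  -1.5] w 0.07 q7 -25.4
```

```bash
python3 steer.py '-0.028 0.03 0 22.3 0.07;-0.028 0.03 0 22.3 0.07;-0.028 0.03 0 22.3 0.07;-0.028 0.03 0 22.3 0.07;-0.028 0.03 0 22.3 0.07;-0.028 0.03 0 22.3 0.07;-0.028 0.03 0 22.3 0.07'; python3 wr.py w4; python3 -c "
import cv2,numpy as np
a=cv2.imread('pics/w4.png');b=cv2.imread('pics/w3.png')
a=cv2.resize(a[20:245,150:500],None,fx=2.2,fy=2.2,interpolation=cv2.INTER_CUBIC)[:360,:770]
b=cv2.resize(b[120:240,240:400],None,fx=2,fy=2,interpolation=cv2.INTER_CUBIC)
c=np.zeros((600,770,3),np.uint8);c[:360]=0;print(a.shape);c[:a.shape[0],:a.shape[1]]=a;c[360:600,:320]=b;cv2.imwrite('pics/m4.png',c)"
```

```text
time_s: 11.0
tool_pos: [0.4593, -0.3052, 0.2973]
tool_rot: [-180.0, 0.0, 13.5]
force: [-0.1, 0.1, 0.8]
grip_width: 0.07
grasp_force: 0.0
[ 0.45938836 -0.3053009   0.29757476] [-1.79967003e+02  1.19344961e-02  1.35145586e+01]
309.70691628693146 319.057206993961 195.73094151037017 [[0.234, -0.942, -0.243, 0.525], [-0.972, -0.226, -0.057, -0.29], [-0.001, 0.249, -0.968, 0.469], [0.0, 0.0, 0.0, 1.0]]
(360, 770, 3)
```

View pics/m4.png

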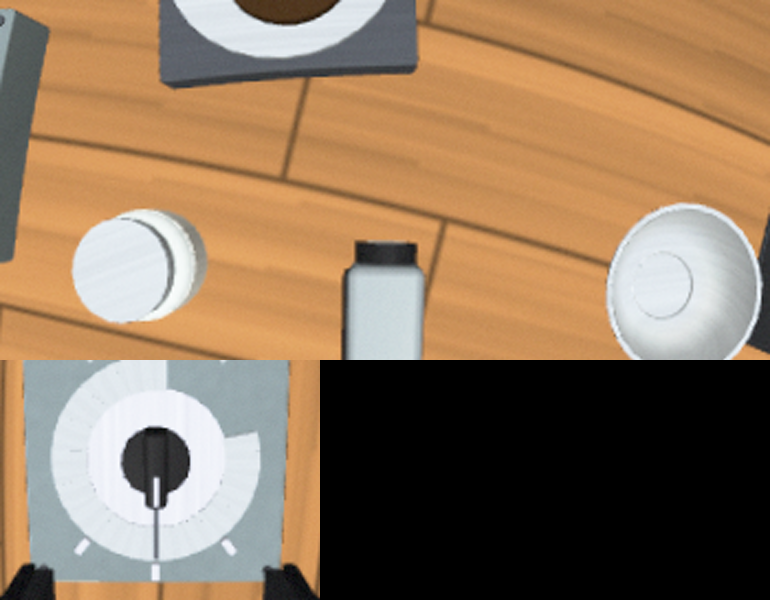

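```bash
python3 - <<'E'
from h import *
g=lambda x,y:(150+x/2.2,20+y/2.2)
P={}
for l,p,z in [('FL',(348,268),.159),('FR',(422,267),.159),('L2',(347,355),.159),('R2',(422,355),.159),('noseL',(357,243),.15),('noseR',(416,243),.15)]:
    P[l]=fish('w4',g(*p),z);print(l,P[l])
for a,b in [('L2','FL'),('R2','FR')]: d=P[b]-P[a];print(np.degrees(np.arctan2(d[1],d[0])))
d=P['FR']-P['FL'];print('width',np.hypot(*d[:2]),np.degrees(np.arctan2(d[1],d[0]))+90)
m=(P['FL']+P['FR'])/2
for y in (12,13,14):print(m[:2]-.05*np.array([np.cos(np.radians(y)),np.sin(np.radians(y))]))
E
python3 -c "
import cv2;a=cv2.imread('pics/w4.png');cv2.imwrite('pics/w4c.png',cv2.resize(a[0:400,100:500],None,fx=1.5,fy=1.5,interpolation=cv2.INTER_CUBIC))"
```

```text
FL [ 0.49850315 -0.28451485  0.159     ]
FR [ 0.50686781 -0.3170473   0.159     ]
L2 [ 0.45905079 -0.29325361  0.159     ]
R2 [ 0.46721421 -0.32711962  0.159     ]
noseL [ 0.51012733 -0.28574233  0.15      ]
noseR [ 0.51661429 -0.3123925   0.15      ]
12.489451171034943
14.252152612172065
width 0.03359059126071164 14.41941510225952
[ 0.4537781  -0.31117666]
[ 0.45396698 -0.31202863]
[ 0.45417069 -0.31287717]
```

View pics/w4c.png

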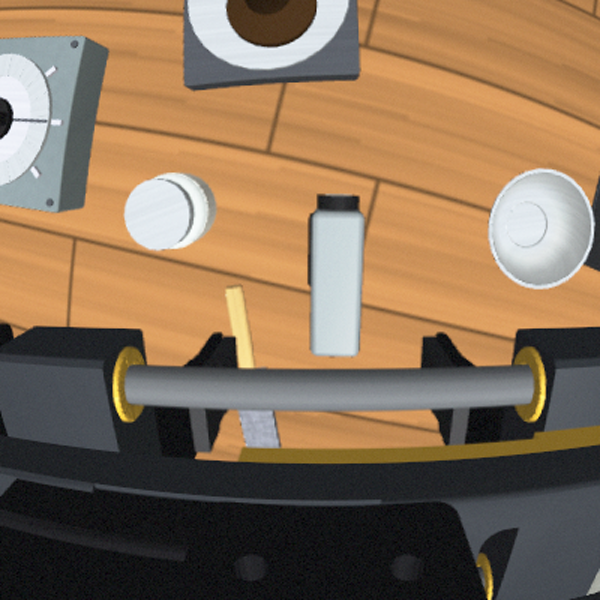

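```bash
python3 - <<'E'
from h import *
g=lambda x,y:(100+x/1.5,y/1.5)
P={l:fish('w4',g(*p),z) for l,p,z in [('FL',(314,212),.159),('FR',(362,212),.159),('BL',(313,355),.159),('BR',(359,355),.159),('pL',(186,83),.04),('pR',(359,74),.04),('footbot',(270,47),.045),('fl',(227,5),.045),('fr',(317,5),.045)]}
for k,v in P.items(): print(k,v)
print('c',sum(P[k] for k in ['FL','FR','BL','BR'])/4+np.array([.0025,.0006,0]))
for a,b in [('BL','FL'),('BR','FR')]: d=P[b]-P[a];print(np.degrees(np.arctan2(d[1],d[0])),np.hypot(*d[:2]))
d=P['pL']-P['pR'];th=np.arctan2(d[1],d[0])-np.pi/2;print('plate edge',np.hypot(*d[:2]),np.degrees(th),(P['pL']+P['pR'])/2+.085*np.array([np.cos(th),np.sin(th),0]))
E
python3 go.py .455 -.311 .142 13.5
```

```text
FL [ 0.49924207 -0.28552202  0.159     ]
FR [ 0.50677987 -0.31656841  0.159     ]
BL [ 0.40021661 -0.30779079  0.159     ]
BR [ 0.40788898 -0.33988392  0.159     ]
pL [ 0.58444313 -0.13720125  0.04      ]
pR [ 0.62471342 -0.29374007  0.04      ]
footbot [ 0.63114022 -0.20889624  0.045     ]
fl [ 0.66621177 -0.15795596  0.045     ]
fr [ 0.68142143 -0.240692    0.045     ]
c [ 0.45603188 -0.31184128  0.159     ]
12.673795541672373 0.101498474011238
13.266351512762789 0.10160227205811931
plate edge 0.16163570020865622 14.426764249001144 [ 0.68689796 -0.19429356  0.04      ]
shift [-0.0056  0.0046  0.1556] turn 0.01 rows 3.7 t 11.05 F [-0.3  0.7 -0.3] w 0.0701 q7 -41.0
```

Selector is at the middle rib. The barrel is at (0.456,-0.312) with yaw about 13.1°, and the vase axis at about (0.672,-0.200), agreeing across all three views.

```bash
python3 steer.py '-0.005 0.0056 0.03 0.4 0.075;-0.005 0.0056 0.06 0.4 0.075;-0.005 0.0056 0.09 0.4 0.075;-0.005 0.0056 0.09 0.4 0.075;-0.005 0.0056 0.09 0.4 0.075'; python3 go.py .456 -.3115 .135 13.1
```

```text
time_s: 11.47
tool_pos: [0.4551, -0.3117, 0.2073]
tool_rot: [-179.9, 0.1, 13.0]
force: [0.1, -0.8, 0.8]
grip_width: 0.075
grasp_force: 0.0
shift [0.0011 0.0001 0.0723] turn -0.08 rows 1.7 t 11.47 F [ 0.1 -0.8  0.8] w 0.075 q7 -38.4
```

```bash
python3 steer.py '0 0 0.025 0 0.075;0 0 0.05 0 0.075;0 0 0.072 0 0.075;0 0 0.072 0 0.075;0 0 0.072 0 0;0 0 0.072 0 0;0 0 0.072 0 0;0 0 0.072 0 0' 25; python3 steer.py '0 0 0 0 0;0 0 0 0 0;0 0 0 0 0;0 0 0 0 0;0 0 0 0 0' 25
```

```text
time_s: 12.13
tool_pos: [0.4569, -0.3132, 0.1378]
tool_rot: [179.9, -0.2, 13.0]
force: [-0.4, -0.1, -0.2]
grip_width: 0.0563
grasp_force: 0.0
time_s: 12.55
tool_pos: [0.4558, -0.3124, 0.1363]
tool_rot: [-180.0, -0.0, 13.0]
force: [0.3, 1.3, 2.9]
grip_width: 0.0359
grasp_force: 25.0
```

```bash
python3 steer.py '0 0 -0.008 0 0;0 0 -0.02 0 0;0 0 -0.035 0 0;0 0 -0.05 0 0;0 0 -0.065 0 0;0 0 -0.08 0 0;0 0 -0.095 0 0;0 0 -0.103 0 0' 30; python3 steer.py '0 0 0 0 0;0 0 0 0 0'; python3 go.py .4674 -.2472 .239 13
```

```text
time_s: 13.22
tool_pos: [0.456, -0.3133, 0.2412]
tool_rot: [179.9, -0.1, 12.9]
force: [1.3, -0.6, -4.0]
grip_width: 0.0358
grasp_force: 29.9
time_s: 13.38
tool_pos: [0.4556, -0.3126, 0.239]
tool_rot: [180.0, -0.0, 12.9]
force: [0.2, 0.4, -4.5]
grip_width: 0.0355
grasp_force: 29.9
shift [ 0.0261 -0.0611 -0.    ] turn -0.05 rows 1.6 t 13.38 F [ 0.2  0.4 -4.5] w 0.0355 q7 -39.3
```

```bash
python3 steer.py '0.003 -0.007 0 0 0;0.008 -0.018 0 0 0;0.013 -0.03 0 0 0;0.018 -0.042 0 0 0;0.023 -0.053 0 0 0;0.026 -0.061 0 0 0;0.026 -0.061 0 0 0;0.026 -0.061 0 0 0'; python3 steer.py '0 0 0 0 0;0 0 0 0 0;0 0 0 0 0;0 0 0 0 0'
python3 - <<'E'
from cell import env, read_camera, get_obs
import cv2,numpy as np
I=[]
for n,(x,y) in {'scene':(215,110),'side':(300,130)}.items():
    c=read_camera(n);cv2.imwrite(f'pics/{n}5.png',c['color'])
    I.append(cv2.resize(c['color'][y:y+150,x:x+130],None,fx=3,fy=3,interpolation=cv2.INTER_CUBIC))
cv2.imwrite('pics/m5.png',np.hstack(I))
E
```

```text
time_s: 14.05
tool_pos: [0.4672, -0.2468, 0.2384]
tool_rot: [-180.0, 0.0, 13.0]
force: [-0.2, -0.8, -4.0]
grip_width: 0.0359
grasp_force: 29.9
time_s: 14.38
tool_pos: [0.4671, -0.248, 0.2389]
tool_rot: [180.0, 0.0, 12.9]
force: [0.2, 0.7, -3.4]
grip_width: 0.0359
grasp_force: 29.9
```

View pics/m5.png

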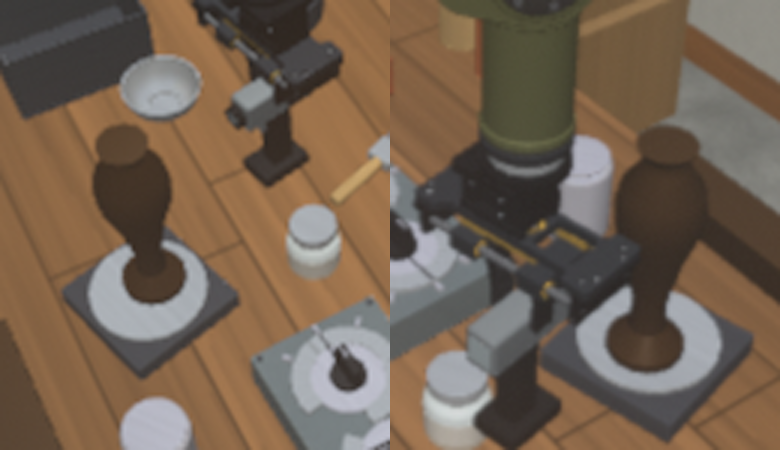

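Side view shows the thermometer upright, level with the belly and aimed at it. Hold for two seconds.

```bash
python3 steer.py '0 0 0 0 0;0 0 0 0 0;0 0 0 0 0;0 0 0 0 0;0 0 0 0 0;0 0 0 0 0;0 0 0 0 0;0 0 0 0 0' >/dev/null; python3 steer.py '0 0 0 0 0;0 0 0 0 0;0 0 0 0 0;0 0 0 0 0;0 0 0 0 0;0 0 0 0 0;0 0 0 0 0;0 0 0 0 0'>/dev/null; python3 steer.py '0 0 0 0 0;0 0 0 0 0;0 0 0 0 0;0 0 0 0 0;0 0 0 0 0;0 0 0 0 0;0 0 0 0 0;0 0 0 0 0'; python3 go.py .456 -.312 .239 13
```

```text
time_s: 16.48
tool_pos: [0.4674, -0.2473, 0.2389]
tool_rot: [-180.0, -0.0, 12.9]
force: [-0.1, -0.2, -4.3]
grip_width: 0.0356
grasp_force: 29.9
shift [-0.0256  0.0605 -0.0001] turn -0.05 rows 1.6 t 16.48 F [-0.1 -0.2 -4.3] w 0.0356 q7 -49.6
```

```bash
python3 steer.py '-0.004 0.009 0 0 0;-0.009 0.021 0 0 0;-0.014 0.033 0 0 0;-0.019 0.045 0 0 0;-0.023 0.055 0 0 0;-0.026 0.061 0 0 0;-0.026 0.061 0 0 0;-0.026 0.061 0 0 0'; python3 steer.py '0 0 0.01 0 0;0 0 0.025 0 0;0 0 0.04 0 0;0 0 0.055 0 0;0 0 0.07 0 0;0 0 0.082 0 0;0 0 0.09 0 0;0 0 0.094 0 0'; python3 steer.py '0 0 0.002 0 0;0 0 0.004 0 0;0 0 0.006 0 0;0 0 0.007 0 0;0 0 0.007 0 0;0 0 0.007 0 0'
```

```text
time_s: 17.15
tool_pos: [0.4556, -0.3124, 0.2388]
tool_rot: [-180.0, 0.0, 12.9]
force: [0.1, 0.0, -4.3]
grip_width: 0.0358
grasp_force: 29.9
time_s: 17.82
tool_pos: [0.4553, -0.3115, 0.1434]
tool_rot: [-179.9, 0.1, 13.0]
force: [-0.6, -0.0, -3.7]
grip_width: 0.0358
grasp_force: 29.9
time_s: 18.32
tool_pos: [0.4559, -0.3128, 0.1382]
tool_rot: [180.0, -0.0, 12.9]
force: [0.2, 1.0, -3.2]
grip_width: 0.0358
grasp_force: 29.9
```

```bash
python3 steer.py '0 0 0.0008 0 0;0 0 0.0015 0 0;0 0 0.0018 0 0;0 0 0.0018 0 0;0 0 0.0018 0 0'
```

```text
time_s: 18.73
tool_pos: [0.4558, -0.3126, 0.1363]
tool_rot: [180.0, -0.0, 12.9]
force: [0.2, 1.2, -2.6]
grip_width: 0.0362
grasp_force: 29.9
```

```bash
python3 steer.py '0 0 0.0004 0 0;0 0 0.0008 0 0;0 0 0.0008 0 0;0 0 0.0008 0 0'
```

```text
time_s: 19.07
tool_pos: [0.456, -0.3127, 0.1363]
tool_rot: [-180.0, -0.1, 12.9]
force: [-2.2, 2.2, 5.7]
grip_width: 0.0354
grasp_force: 30.0
```

Standing on the table, so release and lift straight up.

```bash
python3 steer.py '0 0 0 0 0.075;0 0 0 0 0.075;0 0 0 0 0.075;0 0 0 0 0.075;0 0 0 0 0.075;0 0 0 0 0.075'; python3 steer.py '0 0 -0.01 0 0.075;0 0 -0.03 0 0.075;0 0 -0.06 0 0.075;0 0 -0.1 0 0.075;0 0 -0.14 0 0.075;0 0 -0.17 0 0.075;0 0 -0.17 0 0.075;0 0 -0.17 0 0.075'; python3 wr.py w6
python3 - <<'E'
import cv2,numpy as np
from cell import env, read_camera, get_obs
a=cv2.imread('pics/w6.png')[0:300,60:560];s=read_camera('side')['color'][120:320,240:440]
b=np.zeros((600,750,3),np.uint8);b[:300,:500]=a;b[300:600,:300]=cv2.resize(s,(300,300),interpolation=cv2.INTER_CUBIC);cv2.imwrite('pics/m6.png',b)
E
```

```text
time_s: 19.57
tool_pos: [0.4557, -0.3127, 0.1353]
tool_rot: [180.0, -0.0, 13.0]
force: [0.4, -0.6, -0.3]
grip_width: 0.0678
grasp_force: 0.0
time_s: 20.23
tool_pos: [0.4565, -0.3135, 0.3077]
tool_rot: [179.9, -0.2, 12.9]
force: [0.7, 0.5, -0.6]
grip_width: 0.075
grasp_force: 0.0
[ 0.45573256 -0.3127831   0.30586256] [ 1.79981850e+02 -6.92813894e-02  1.29368396e+01]
309.70691628693146 319.057206993961 195.73094151037017 [[0.223, -0.945, -0.239, 0.521], [-0.975, -0.216, -0.056, -0.298], [0.002, 0.245, -0.969, 0.479], [0.0, 0.0, 0.0, 1.0]]
```

View pics/m6.png

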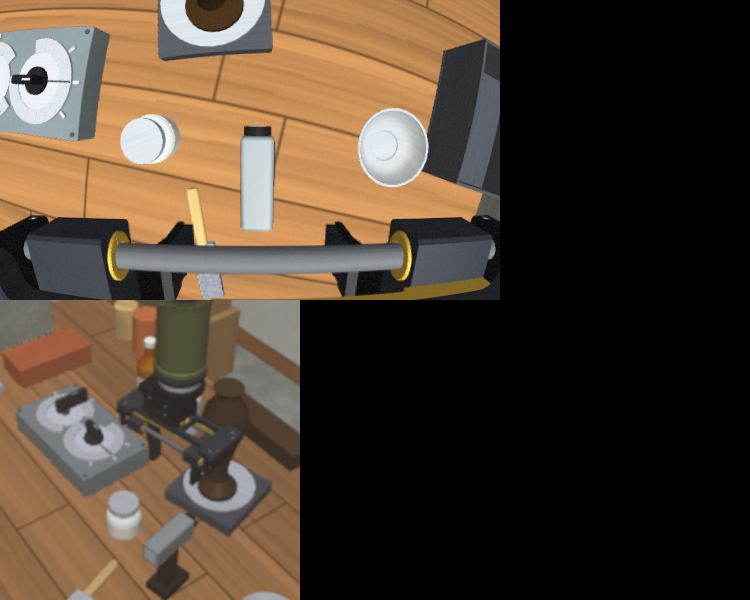

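The thermometer stands upright at wrist crop (257,180). The selector pointer is on the middle rib, and the vase is on its plate.

```bash
python3 steer.py '0 0 0 0 0.075;0 0 0 0 0.075;0 0 0 0 0.075;0 0 0 0 0.075'; python3 -c "
from cell import env, read_camera, get_obs;print(env.sign_off())"
```

```text
time_s: 20.67
tool_pos: [0.4554, -0.3124, 0.3047]
tool_rot: [-180.0, 0.1, 12.9]
force: [-0.4, -0.3, -0.4]
grip_width: 0.0748
grasp_force: 0.0
the job is handed in; nothing more can be done
None
```

I handed the job in at 20.7 s with every step carried out; sign-off returned no verdict, but the last pictures show the isolator home, the selector on its middle rib, the thermometer upright after its two-second hold, and the vase on its plate.

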